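Slide the parts case down the loading lane

TASK

Push the grey parts case, which stands askew at the open end of the loading lane, along the deck between the two blue guide rails until it is fully home and square against the stop at the far end, then draw back clear. Neither rail may be touched at any time, by the case or by the robot, and the case is only pushed, never lifted or tipped; leave the solder reel, marker pen, screw punch and tape roll alone.

Things in the scene. Friction and masses are not known exactly. Their poses are not given: they have to be found in the camera images.
- lane: fixed loading lane: flat aluminium deck, local x -95 to +95 mm, y -250 to +213, top 10 mm above the worktop. Origin at worktop level on the centre line. Local +y is the direction of travel (roughly the robot's left), +x away from the robot. Two blue rails at y -5 to +195 leave 142 mm between them; before them the deck is open on all sides. A dark stop 34 mm above the deck closes the far end.
- rail_near: blue rail on the robot's side, a white strip on its top: 12 mm thick, local x -83 to -71 mm (inner face at -71), y -5 to +195, top 40 mm above the worktop; same origin and axes as the lane. Must not be touched.
- rail_far: blue rail on the side away from the robot: local x +71 to +83 mm (inner face at +71), otherwise like the near rail; same origin and axes as the lane. Must not be touched.
- lane_mouth (a point): point on the deck's top, on the centre line, at the mouth between the rail ends (a yellow line crosses the deck here); axes as the lane: y is the direction of travel
- lane_stop (a point): point on the deck's top, on the centre line, at the face of the end stop; axes as the lane
- case: loose grey parts case, clear lid fixed shut, 0.3 to 0.7 kg, 35 mm high; flat upright walls at local x = +-55, y = +-90 mm. Starts on the deck outside the mouth, up to 20 mm off the centre line and 10 degrees askew. Origin: centre of its underside; +y is its long axis, towards the stop. On its robot side a 28 mm wide lid tab at the middle reaches x = -60, 24 to 34 mm up.
- case_nose (a point): middle of the lower edge of the case's leading end face (local y +90 mm of the case); axes as the case
- case_tail (a point): middle of the lower edge of the case's trailing end face (local y -90 mm), the face to push on; axes as the case
- spool: bystander: solder reel, 54 mm across, 40 mm high, standing beyond the end stop; origin at the centre of its underside
- marker: bystander: grey marker pen with a red ring standing on end, 17 mm across, 112 mm high, beyond the end stop; origin at the centre of its underside
- punch: bystander: red screw punch standing on end, 19 mm across, 81 mm high, on the robot's side of the lane beside the near rail; origin at the centre of its underside
- tape: bystander: yellow tape roll lying flat, 104 mm across, 38 mm high, beyond the end stop to the left; origin at the centre of its underside

How it is judged (in metres and radians):
On the way:
1. the case's nose is between the rails, 30 mm past the mouth, the case flat on the deck (y of case_nose in the frame of lane_mouth above 0.03 m and z of case_nose in the frame of lane_mouth below 0.005 m), for 0.1 s.
At the end, for the whole second after the job is handed in: the case lies flat and at rest on the deck between the rails, its leading end within 6 mm of the stop, square to the lane within 0.06 rad, its origin between -13 and +18 mm of the lane's centre line, nothing pressing on it (y of case_nose in the frame of lane_stop above -0.006 m and angle between the y axis of case and the y axis of lane, either way round below 0.06 rad and x of case in the frame of lane between -0.013 and 0.018 m and z of case in the frame of lane below 0.014 m and angle between case's own z axis and vertical below 0.05 rad and linear speed of case below 0.01 m/s and contact force between case and the fingers below 0.2 N); the robot touches nothing.
It fails at once if the near rail is touched by the case or the robot (contact force between rail_near and anything else above 0.3 N).
It fails at once if the far rail is touched by the case or the robot (contact force between rail_far and anything else above 0.3 N).
It fails at once if the case is lifted off the deck or tipped (z of case in the frame of lane above 0.02 m or angle between case's own z axis and vertical above 0.12 rad).
It fails at once if the solder reel, marker pen, screw punch or tape roll is moved (15 mm) or tipped (distance of any of spool, marker, punch, tape from where it was at the start of the episode above 0.015 m or angle between any of spool, marker, punch, tape's own z axis and vertical above 0.25 rad).
It also fails if it takes over 70 s, if anything falls off the work surface, if the arm or the gripper's body presses on something with over 40 N, if the wrist force passes 120 N, or if a joint passes its speed limit or range.

ROBOT

A 6-joint arm with a two-finger parallel gripper is mounted at the origin on a cart in front of the work surface, level with it; the furniture and walls round the work are solid. World frame = base frame: x ahead of the robot, y to its left, z up, the work surface at z = 0. Lengths are in m, angles in degrees, forces in N, time in s.
With the tool pointing down it reaches from about 0.3 to 0.75 m from the base axis. Payload 8.5 kg.
Tool frame: the origin (TCP) lies at the very end of the fingers, on their centre line; the grasp point (between the pads) lies 19 mm behind it; z points along the fingers, y is the line along which they close (so a half turn about z gives the same grasp; the last joint's range is limited). The gripper opens to 85 mm and grips with 20 to 120 N. Pads are 22 mm wide; open, the fingers measure 114 mm over their backs; the gripper's body (76 mm by 85 mm) begins 54 mm behind the grasp point. The pads swing forward as they close: fully open they stand 13 mm farther back than shut.
Start: joints at [-76.335, 21.807, 74.336, -0, 83.858, -12.336], TCP at [0.241, -0.494, 0.231] pointing down, gripper open.
Joint ranges: [-178.18, 178.18], [-50.72, 133.34], [12.68, 142.11], [-81.47, 261.47], [9.98, 163.14], [-165.26, 165.26]. Speed limits (degrees/s): [136.94, 136.94, 180, 180, 180, 180].

INTERFACE

Orientations are given as a 3x3 rotation matrix whose columns are the frame's x, y, z axes.
In Python, from rig import env gives the robot as it stands.
- The arm moves only by the tool move_arm, never from a script. Its argument "plan" is a list of rows, each a list of 7 numbers: the turn, a rotation vector about the tool's x, y, z in degrees, then the shift along the tool's x, y, z in cm, then the gripper command: -1 is shut, 1 is fully open, values between are in proportion. In form: [[ax, ay, az, tx, ty, tz, jaw], ...]. A call has 1 to 5 rows; each row is the pose to reach, as a shift and turn from the pose commanded when the call began, along the tool's axes at that moment; what a row does not reach only later rows make up. A row lasts 1/10 s, in which the tool goes at most 50 mm and 8.59 degrees, less where a joint would pass 70% of its speed; a pose out of reach is approached as far as the arm can. A call with a gripper value outside its range is refused whole. The fingers move at their own pace and stop on an object; "squeeze" is the grip in N (left out, the last holds). Time passes only in rows, so rows that repeat a pose let the fingers close. It gives the time, the measured TCP pose, the force, the opening and the grip force at its end, in the units of the state.
- env.observe(): the state, without advancing time (a new reading comes with each control period).
- env.get_image(name): name is "side" or "top" or "wrist"; returns a dict with "color" (384x512x3 uint8, red, green, blue), "fov_y" (degrees; the focal length in pixels is half the picture's height over the tangent of half this angle, whatever the lens; pixels are square), "cx", "cy" (the principal point, pixels), "distortion" ([k1, k2, p1, p2, k3] as OpenCV has them; the pictures are not rectified), "R" (3x3) and "t" (3): a world point X has camera coordinates R X + t. Camera axes: x right, y down, z forward; pixel columns grow to the right and rows downward; lengths in m; the calibration is good to about 2 mm. A picture is of the moment at which its call begins. There is no depth.
- env.close_job(): hands the job in; it is judged then, once.
Trained networks look in a picture, given as the dict that the camera call returned (one of the last four; its "shot" number tells which), for a name from the list of things; names that differ only in an ending like _2 or _b are one class to them, and where a whole thing is asked for, a point or a joint stands for the part that bears it (a point fixed in the world has none). Each returns a list of dicts, best first, with "conf" (0 to 1); they miss things now and then, are a little off and sometimes report something else, mostly with a low value. They report only what shows in the picture. A call takes as long as a camera call.
- env.outline_of(target, picture): "mask" (384x512 bool, what is visible of it) and "bbox" ([centre column, centre row, width, height] in pixels, round what is visible of it).
- env.tip_of(target, picture): "pixel" ([column, row] in pixels: a listed point, or the origin of a listed thing).
The state is a dict: "time_s": time; "q": joint angles; "qvel": joint speeds; "joint_efforts": joint torques, N m; "position": TCP position; "tool_rot": TCP orientation; "ft_force": force on the tool from outside, world axes, zero at the start; "wrist_torque": the same for the moment, N m; "grip_width": finger opening in m; "gripper_force": force on a finger pad.
Only numpy, scipy, OpenCV 4.12 (cv2) and the standard library are available. Lean on these libraries where they do the work, as an engineer would, in place of code of your own. Each camera call takes 0.05 s, during which the arm holds its last target. There are 200 camera calls.

## Working session

There is one attempt and no reset: what is moved stays moved. The work goes in short steps, Python scripts to look and compute and a tool call to move; the robot and the scene stay as the last step left them, time stands still between calls to the robot, and variables do not carry over. Pictures are saved under pics/ and viewed, at most 10 in all, crops included, and the job is handed in when it is done.

Besides the shell and the picture viewer there is one more tool, called after "Call:" by a JSON object that holds its "name" and its "arguments", one argument or row to a line. move_arm: Moves the arm, as the interface text tells. Its arguments: {"type":"object","properties":{"plan":{"type":"array"},"squeeze":{"type":"number"}},"required":["plan"]}

```bash
mkdir -p pics; ls; cat > h.py <<'E'
import numpy as np, cv2
from rig import env
def K(p):
    f=192/np.tan(np.radians(p["fov_y"])/2); return np.array([[f,0,p["cx"]],[0,f,p["cy"]],[0,0,1.]])
def ray(p,px):
    u=cv2.undistortPoints(np.array([[px]],float),K(p),np.array(p["distortion"],float))[0,0]
    R=np.array(p["R"]);return -R.T@np.array(p["t"]),R.T@np.array([u[0],u[1],1])
def at(p,px,z):
    c,d=ray(p,px); return c+d*(z-c[2])/d[2]
def proj(p,X):
    R=np.array(p["R"]);return cv2.projectPoints(np.array(X,float).reshape(-1,3),cv2.Rodrigues(R)[0],np.array(p["t"],float),K(p),np.array(p["distortion"],float))[0][:,0]
def tri(a,b):
    A=0;B=0
    for p,px in (a,b):
        c,d=ray(p,px);d/=np.linalg.norm(d);M=np.eye(3)-np.outer(d,d);A=A+M;B=B+M@c
    return np.linalg.solve(A,B)
def save(p,n): cv2.imwrite(f"pics/{n}.png",p["color"][:,:,::-1])
E
python3 - <<'E'
from h import *
np.set_printoptions(precision=4,suppress=True)
o=env.observe();print(o["position"],o["tool_rot"])
P={n:env.get_image(n) for n in("side","top")}
for n,p in P.items():
    save(p,n)
    print(n,"cam",ray(p,[256,192]))
R={}
for t in ["lane","lane_mouth","lane_stop","case","case_nose","case_tail","punch","marker","spool","tape"]:
    for n,p in P.items():
        r=env.tip_of(t,p)
        if r: R[t,n]=r[0]["pixel"];print(t,n,r[0]["conf"],np.array(r[0]["pixel"]), at(p,r[0]["pixel"],0.01))
    if (t,"side") in R and (t,"top") in R: print("   tri",tri((P["side"],R[t,"side"]),(P["top"],R[t,"top"])))
im=np.hstack([P["side"]["color"],P["top"]["color"]])[:,:,::-1]
cv2.imwrite("pics/both.png",cv2.resize(np.vstack([P["side"]["color"],P["top"]["color"]])[:,:,::-1],(400*1,600)))
E
```

```text
pics
[ 0.241  -0.494   0.2307] [[ 0.8988  0.4384 -0.0003]
 [ 0.4384 -0.8988  0.0015]
 [ 0.0003 -0.0015 -1.    ]]
side cam (array([-0.3279,  0.3096,  0.7531]), array([ 0.7546, -0.1566, -0.6375]))
top cam (array([0.3705, 0.1194, 1.2452]), array([ 0.1282,  0.0317, -0.9913]))
lane side 0.98 [275.3 184.2] [0.575 0.066 0.01 ]
lane top 0.81 [286.8 169.8] [0.5884 0.0767 0.01  ]
   tri [0.588  0.0697 0.0009]
lane_mouth side 0.77 [275.3 175.8] [0.6134 0.0567 0.01  ]
lane_mouth top 0.65 [287.7 174.3] [0.5763 0.0746 0.01  ]
   tri [0.5693 0.0723 0.0456]
lane_stop side 0.73 [205.9 190. ] [0.5881 0.2627 0.01  ]
lane_stop top 0.73 [211.9 169.8] [0.5913 0.2756 0.01  ]
   tri [0.5899 0.269  0.0105]
case side 0.89 [316.2 181.1] [ 0.5655 -0.0532  0.01  ]
case top 0.73 [338.8 179.5] [ 0.5604 -0.0596  0.01  ]
   tri [ 0.5611 -0.0555  0.0131]
case_nose side 0.91 [284.7 188. ] [0.5529 0.044  0.01  ]
case_nose top 0.67 [301.2 180.8] [0.5584 0.0393 0.01  ]
   tri [0.5597 0.0404 0.004 ]
case_tail side 0.76 [342.6 178.2] [ 0.5634 -0.133   0.01  ]
case_tail top 0.62 [368.3 179.4] [ 0.5596 -0.1371  0.01  ]
   tri [ 0.5601 -0.1342  0.0124]
punch side 0.58 [246.9 219.3] [0.448  0.1724 0.01  ]
punch top 0.73 [333.8 177.7] [ 0.5654 -0.0466  0.01  ]
   tri [ 0.5895  0.0421 -0.1181]
marker side 0.63 [175.8 204.3] [0.5437 0.348  0.01  ]
marker top 0.64 [185.3 183.3] [0.5561 0.3463 0.01  ]
   tri [ 0.5579  0.3486 -0.0021]
spool side 0.69 [180.3 184.6] [0.6266 0.3309 0.01  ]
spool top 0.72 [192.2 147.7] [0.6523 0.3288 0.01  ]
   tri [ 0.6576  0.3322 -0.014 ]
tape side 0.71 [134.3 199.3] [0.5867 0.4559 0.01  ]
tape top 0.93 [144.3 164.1] [0.6096 0.4574 0.01  ]
   tri [ 0.6136  0.4616 -0.0113]
```

View pics/top.png

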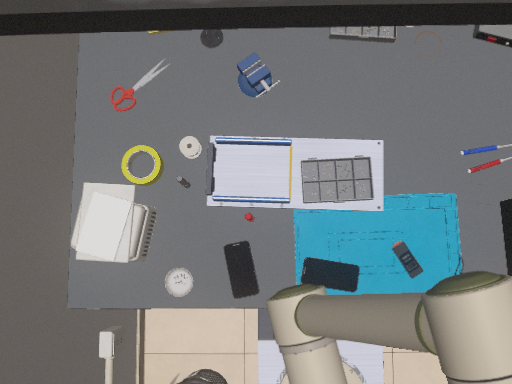

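View pics/side.png

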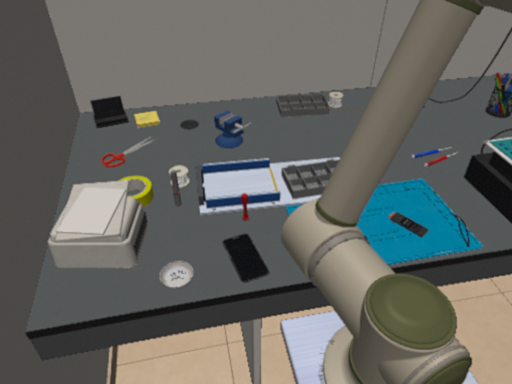

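The top view shows the rails at cols 213–292, rows 139–201. The yellow mouth line is near col 291, and the case spans cols 302–372, rows 157–202, slightly askew. The red punch is at (249,217). Next I'll fit the poses to the masks.

```bash
cat >> h.py <<'E'
from scipy.optimize import minimize
def box(x0,x1,y0,y1,z0,z1): return np.array([[x,y,z] for x in(x0,x1) for y in(y0,y1) for z in(z0,z1)])
CASE=[box(-.055,.055,-.09,.09,0,.035),box(-.06,-.05,-.014,.014,.024,.034)]
RN=[box(-.083,-.071,-.005,.195,.01,.04)]; RF=[box(.071,.083,-.005,.195,.01,.04)]
S=4
def sil(p,boxes,pose,z):
    x,y,a=pose;c,s=np.cos(a),np.sin(a);Rz=np.array([[c,-s,0],[s,c,0],[0,0,1]])
    m=np.zeros((384*S,512*S),np.uint8)
    for b in boxes:
        q=proj(p,b@Rz.T+[x,y,z]); cv2.fillConvexPoly(m,cv2.convexHull(np.round((q+.5)*S).astype(np.int32)),1)
    return cv2.resize(m.astype(np.float32),(512,384),interpolation=cv2.INTER_AREA)
def fit(items,x0,z):  # items: (pic,boxes,mask)
    def cost(v): return sum(np.abs(sil(p,b,v,z)-m).sum()/m.sum() for p,b,m in items)
    best=None
    for st in ([.012,.012,.06],[.004,.004,.02]):
        s=np.array([x0]+[np.array(x0)+np.eye(3)[i]*st[i] for i in range(3)])
        r=minimize(cost,x0,method="Nelder-Mead",options=dict(initial_simplex=s,xatol=1e-4,fatol=1e-4,maxfev=200)); x0=r.x
    return r.x,r.fun
def mask(t,p):
    r=env.outline_of(t,p); return (r[0]["mask"].astype(np.float32),r[0]["conf"]) if r else (None,0)
def rel(c,l):
    a=l[2];d=np.array(c[:2])-l[:2];return np.array([np.cos(a)*d[0]+np.sin(a)*d[1],-np.sin(a)*d[0]+np.cos(a)*d[1]])*1000,np.degrees(c[2]-a)
E
python3 - <<'E'
from h import *
np.set_printoptions(precision=4,suppress=True)
P={n:env.get_image(n) for n in("side","top")}
L=[];C=[]
for n,p in P.items():
    for t,b,l in(("rail_near",RN,L),("rail_far",RF,L),("case",CASE,C)):
        m,c=mask(t,p);print(n,t,c,0 if m is None else m.sum())
        if m is not None:l.append((p,b,m))
i=lambda l,n:[k for k in l if k[0] is P[n]]
for nm,l,x0,z in(("lane",L,[.59,.07,-.02],0),("case",C,[.561,-.055,0],.01)):
    print(nm,"both",fit(l,x0,z))
    for n in P:
        if i(l,n):print(nm,n,fit(i(l,n),x0,z))
m,c=mask("punch",P["top"]);ys,xs=np.nonzero(m);print("punch top",c,at(P["top"],[xs.mean(),ys.mean()],.06))
E
```

```text
side rail_near 0.73 727.0
side rail_far 0.97 620.0
side case 0.84 1518.0
top rail_near 0.73 410.0
top rail_far 0.86 524.0
top case 0.92 3085.0
lane both (array([ 0.5829,  0.0737, -0.0363]), np.float64(0.7832115292549133))
lane side (array([ 0.5824,  0.0737, -0.0479]), np.float64(0.4130335748195648))
lane top (array([ 0.584 ,  0.0728, -0.031 ]), np.float64(0.38215065002441406))
case both (array([ 0.558 , -0.0507,  0.0545]), np.float64(0.5267964005470276))
case side (array([ 0.5598, -0.0477,  0.0563]), np.float64(0.48246046900749207))
case top (array([ 0.5577, -0.0508,  0.0293]), np.float64(0.03486628830432892))Traceback (most recent call last):
  File "<stdin>", line 14, in <module>
    return _wrapfunc(a, 'nonzero')
    return _wrapit(obj, method, *args, **kwds)
    result = getattr(arr, method)(*args, **kwds)
ValueError: Calling nonzero on 0d arrays is not allowed. Use np.atleast_1d(scalar).nonzero() instead.
```

```bash
cat >> h.py <<'E'
from scipy.spatial.transform import Rotation as Ro
def goto(pos,az,o=None):
    """az: world azimuth (deg) of tool y, tool down. prints turn deg & shift cm from current pose"""
    o=o or env.observe();R0=np.array(o["tool_rot"]);a=np.radians(az);y=np.array([np.cos(a),np.sin(a),0]);z=np.array([0,0,-1.]);x=np.cross(y,z)
    R=np.stack([x,y,z],1)
    print("turn",np.round(Ro.from_matrix(R0.T@R).as_rotvec(degrees=True),2),"shift",np.round(R0.T@(np.array(pos)-o["position"])*100,2))
E
python3 - <<'E'
from h import *
goto([.42,-.06,.25],-92)
p=env.get_image("wrist");save(p,"w0");print(ray(p,[256,192]),env.observe()["position"])
E
```

```text
turn [-0.  0. 28.] shift [ 35.12 -31.19  -1.87]
(array([ 0.31611611, -0.4567514 ,  0.37398864]), array([-0.30185117, -0.13141858, -0.94435284])) [ 0.24109483 -0.49432595  0.23131001]
```

Call:
{"name": "move_arm", "arguments": {
  "plan": [
    [0,0,28,35.1,-31.2,-1.9,1],
    [0,0,28,35.1,-31.2,-1.9,1],
    [0,0,28,35.1,-31.2,-1.9,1],
    [0,0,28,35.1,-31.2,-1.9,1],
    [0,0,28,35.1,-31.2,-1.9,1]
  ]
}}

```text
time_s: 2.1
position: [0.3359, -0.2629, 0.2416]
tool_rot: [[0.999, -0.037, 0.0], [-0.037, -0.999, -0.0], [0.0, 0.0, -1.0]]
ft_force: [0.5, -0.7, 0.2]
grip_width: 0.0853
gripper_force: 0.0
```

```bash
python3 -c "
from h import *
goto([.42,-.06,.25],-92)"
```

```text
turn [ 0.02 -0.02 -0.11] shift [  7.65 -20.59  -0.84]
```

Call:
{"name": "move_arm", "arguments": {
  "plan": [
    [0,0,0,7.6,-20.6,-0.8,1],
    [0,0,0,7.6,-20.6,-0.8,1],
    [0,0,0,7.6,-20.6,-0.8,1],
    [0,0,0,7.6,-20.6,-0.8,1],
    [0,0,0,7.6,-20.6,-0.8,1]
  ]
}}

```text
time_s: 2.6
position: [0.4194, -0.0582, 0.2498]
tool_rot: [[1.0, -0.031, 0.001], [-0.031, -1.0, 0.0], [0.001, -0.0, -1.0]]
ft_force: [-0.0, -1.0, 0.6]
grip_width: 0.0857
gripper_force: 0.0
```

```bash
python3 - <<'E'
from h import *
np.set_printoptions(precision=4,suppress=True)
print(env.observe()["position"])
p=env.get_image("wrist");save(p,"w1")
l,c=(.583,.0735,-.033),(.558,-.0507,.03)
L=[];C=[]
for t,b,k in(("rail_near",RN,L),("rail_far",RF,L),("case",CASE,C)):
    m,q=mask(t,p);print(t,q,0 if m is None else m.sum())
    if m is not None:k.append((p,b,m))
if L:l2,f=fit(L,l,0);print("lane",l2,f);l=l2
if C:c2,f=fit(C,c,.01);print("case",c2,f);c=c2
print(rel(c,l))
im=p["color"][:,:,::-1].copy()
for b,po,z,col in((CASE,c,.01,(0,0,255)),(RN,l,0,(0,255,0)),(RF,l,0,(0,255,0))):
    m=(sil(p,b,po,z)>.5).astype(np.uint8);cv2.drawContours(im,cv2.findContours(m,0,2)[0],-1,col,1)
cv2.imwrite("pics/w1o.png",im)
E
```

```text
[ 0.4194 -0.0582  0.2498]
rail_near 0.88 1851.0
rail_far 0 0
case 0.73 20643.0
lane [ 0.5817  0.0752 -0.0465] 0.10774581134319305
case [ 0.6567  0.048  -0.1367] 1.0
(array([ 76.158 , -23.7296]), np.float64(-5.165173814288195))
```

View pics/w1o.png

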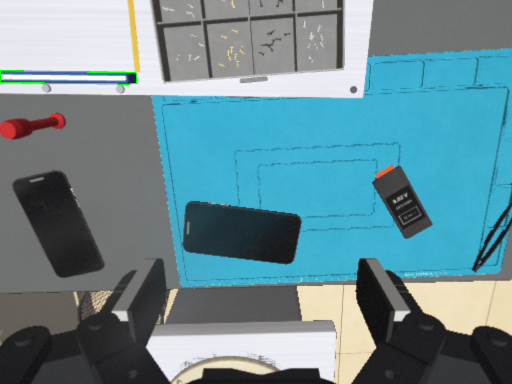

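The case's near edge shows at the top of the picture, from (162,80) to (343,68). The near rail ends at (136,78) and the yellow line is at col 133. The camera has to go farther out.

Call:
{"name": "move_arm", "arguments": {
  "plan": [
    [0,0,0,11,-6,-3,1],
    [0,0,0,11,-6,-5,1],
    [0,0,0,11,-6,-5,1],
    [0,0,0,11,-6,-5,1],
    [0,0,0,11,-6,-5,1]
  ]
}}

```text
time_s: 3.3
position: [0.5306, -0.0066, 0.2987]
tool_rot: [[0.999, -0.036, -0.001], [-0.036, -0.999, -0.0], [-0.001, 0.0, -1.0]]
ft_force: [0.0, -0.4, -0.4]
grip_width: 0.0856
gripper_force: 0.0
```

```bash
cat > look.py <<'E'
from h import *
import sys
np.set_printoptions(precision=4,suppress=True)
def look(name,l=(.583,.0735,-.033),c=(.558,-.0507,.03),dolane=True):
    print(env.observe()["position"])
    p=env.get_image("wrist")
    L=[];C=[]
    for t,b,k in(("rail_near",RN,L),("rail_far",RF,L),("case",CASE,C)):
        m,q=mask(t,p);print(t,q,0 if m is None else m.sum())
        if m is not None and m.sum()>0:k.append((p,b,m))
    if L and dolane:l,f=fit(L,l,0);print("lane",l,f)
    if C:c,f=fit(C,c,.01);print("case",c,f)
    print("REL",rel(c,l))
    im=p["color"][:,:,::-1].copy()
    for b,po,z,col in((CASE,c,.01,(0,0,255)),(RN,l,0,(0,255,0)),(RF,l,0,(0,255,0))):
        m=(sil(p,b,po,z)>.5).astype(np.uint8);cv2.drawContours(im,cv2.findContours(m,0,2)[0],-1,col,1)
    cv2.imwrite(f"pics/{name}.png",im)
    return l,c
E
python3 -c "
from look import *
look('w2')"
```

```text
[ 0.5306 -0.0066  0.2987]
rail_near 0.79 2217.0
rail_far 0.64 2751.0
case 0.61 14906.0
lane [ 0.5817  0.0739 -0.0447] 0.25663819909095764
case [ 0.5571 -0.0498  0.0399] 0.024767711758613586
REL (array([ -19.0669, -124.7471]), np.float64(4.847094988493939))
```

View pics/w2.png

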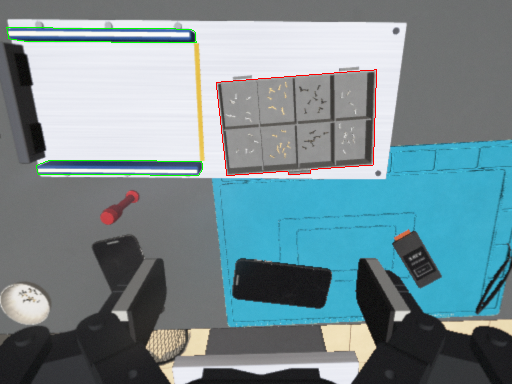

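The fit sits well on the picture: the red case outline and green rails coincide with the real edges. The case is at lane x −19 mm, y −125 mm, and 4.85° askew. I'll push its near side flat with the open fingers, straddling the tab, to square and centre it. Then I'll push the tail.

```bash
cat >> h.py <<'E'
LANE=(.5817,.0739,-.0447)
def lw(x,y,z):
    a=LANE[2];return np.array([LANE[0]+(np.cos(a)*x-np.sin(a)*y)/1e3,LANE[1]+(np.sin(a)*x+np.cos(a)*y)/1e3,z])
def wl(P): return rel((P[0],P[1],0),LANE)[0]
E
python3 -c "
from h import *
print(lw(-120,-125,.15))
goto(lw(-120,-125,.12),-92.56)
goto(lw(-120,-125,.012),-92.56)"
```

```text
[ 0.45623423 -0.04561293  0.15      ]
turn [-0.    0.05  0.47] shift [-7.2   4.19 17.92]
turn [-0.    0.05  0.47] shift [-7.19  4.19 28.72]
```

Call:
{"name": "move_arm", "arguments": {
  "plan": [
    [0,0,0.5,-7.2,4.2,5,1],
    [0,0,0.5,-7.2,4.2,10,1],
    [0,0,0.5,-7.2,4.2,14,1],
    [0,0,0.5,-7.2,4.2,18,1],
    [0,0,0.5,-7.2,4.2,18,1]
  ]
}}

```text
time_s: 4.0
position: [0.4539, -0.0447, 0.1155]
tool_rot: [[0.999, -0.045, -0.007], [-0.045, -0.999, 0.003], [-0.008, -0.002, -1.0]]
ft_force: [0.5, -0.1, 0.7]
grip_width: 0.0855
gripper_force: 0.0
```

Call:
{"name": "move_arm", "arguments": {
  "plan": [
    [0,0,0,0,0,4,1],
    [0,0,0,0,0,7,1],
    [0,0,0,0,0,9.5,1],
    [0,0,0,0,0,10.7,1],
    [0,0,0,0,0,10.7,1]
  ]
}}

```text
time_s: 4.5
position: [0.4561, -0.045, 0.0113]
tool_rot: [[0.999, -0.045, -0.003], [-0.045, -0.999, 0.001], [-0.003, -0.001, -1.0]]
ft_force: [-0.6, 0.4, -0.7]
grip_width: 0.0857
gripper_force: 0.0
```

```bash
python3 -c "
from h import *
o=env.observe();print(o['position'],wl(o['position']),o['ft_force'])
goto(lw(-95,-125,.012),-92.56)
p=env.get_image('wrist');save(p,'w3')"
```

```text
[ 0.45610778 -0.04502279  0.01129059] [-120.1526921  -124.41610675] [-0.56577738  0.35123995 -0.68985649]
turn [-0.06  0.18  0.01] shift [ 2.52  0.06 -0.08]
```

View pics/w3.png

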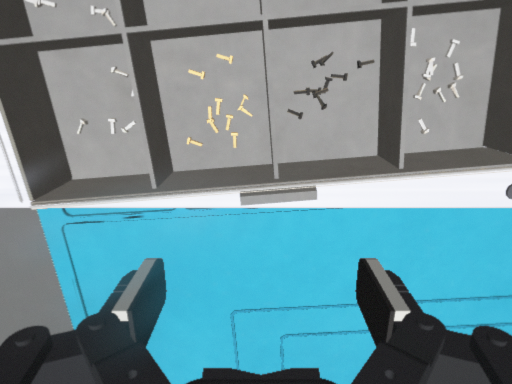

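The open fingers, at cols 140 and 385, straddle the lid tab at cols 240–316 with clearance.

Call:
{"name": "move_arm", "arguments": {
  "plan": [
    [0,0,0,1,0,0,1],
    [0,0,0,1.8,0,0,1],
    [0,0,0,2.4,0,0,1],
    [0,0,0,2.8,0,0,1],
    [0,0,0,3.2,0,0,1]
  ]
}}

```text
time_s: 5.05
position: [0.4892, -0.046, 0.0125]
tool_rot: [[0.999, -0.043, -0.001], [-0.043, -0.999, 0.0], [-0.001, -0.0, -1.0]]
ft_force: [-4.3, 0.8, 1.7]
grip_width: 0.0855
gripper_force: 1.8
```

Call:
{"name": "move_arm", "arguments": {
  "plan": [
    [0,0,0,0.4,0,0,1],
    [0,0,0,0.8,0,0,1],
    [0,0,0,1.1,0,0,1],
    [0,0,0,1.4,0,0,1],
    [0,0,0,1.5,0,0,1]
  ]
}}

```text
time_s: 5.55
position: [0.5046, -0.047, 0.0123]
tool_rot: [[0.999, -0.044, -0.0], [-0.044, -0.999, -0.0], [-0.0, 0.0, -1.0]]
ft_force: [-4.2, 1.1, 2.9]
grip_width: 0.0852
gripper_force: 2.1
```

```bash
python3 -c "
from look import *
o=env.observe();print(wl(o['position']))
l,c=look('w4',LANE,lw(-4,-125,0)[:2].tolist()+[-.03],False)"
```

```text
[ -71.6656 -124.2383]
[ 0.5046 -0.047   0.0123]
rail_near 0.88 527.0
rail_far 0 0
case 0.72 136229.0
case [ 0.5726 -0.0594 -0.0442] 0.015389068983495235
REL (array([  -3.1475, -133.6218]), np.float64(0.02836768417939247))
```

Call:
{"name": "move_arm", "arguments": {
  "plan": [
    [0,0,0,0.2,0,0,1],
    [0,0,0,0.4,0,0,1],
    [0,0,0,0.4,0,0,1],
    [0,0,0,-1,0,0,1],
    [0,0,0,-4,0,0,1]
  ]
}}

```text
time_s: 6.25
position: [0.4661, -0.0458, 0.0126]
tool_rot: [[0.999, -0.043, 0.004], [-0.043, -0.999, -0.001], [0.004, 0.001, -1.0]]
ft_force: [-0.7, -1.3, 0.1]
grip_width: 0.0854
gripper_force: 0.0
```

Call:
{"name": "move_arm", "arguments": {
  "plan": [
    [0,0,0,0,0,-5,1],
    [0,0,0,0,2,-10,1],
    [0,0,0,2,2,-15,1],
    [0,0,0,5,2,-20,1],
    [0,0,0,8,2,-25,1]
  ]
}}

```text
time_s: 6.75
position: [0.5321, -0.0683, 0.2448]
tool_rot: [[0.999, -0.044, 0.003], [-0.044, -0.999, -0.001], [0.003, 0.001, -1.0]]
ft_force: [1.2, -0.3, -0.6]
grip_width: 0.0855
gripper_force: 0.0
```

```bash
python3 -c "
from look import *
o=env.observe();print(wl(o['position']))
l,c=look('w5',LANE,lw(0,-125,0)[:2].tolist()+[-.0447],True)
print(rel(c,LANE))
goto(lw(0,-260,.2),-2.5)
goto(lw(0,-260,.02),-2.5)"
```

```text
[ -43.1735 -144.2557]
[ 0.5321 -0.0683  0.2448]
rail_near 0.62 2163.0
rail_far 0.61 2101.0
case 0.67 20065.0
lane [ 0.5824  0.0768 -0.0443] 0.30318471789360046
case [ 0.5738 -0.0553 -0.043 ] 0.030999252572655678
REL (array([  -2.8144, -132.39  ]), np.float64(0.07230070695826595))
(array([  -2.1494, -129.4429]), np.float64(0.09755672766287428))
turn [  0.11  -0.06 -89.98] shift [ 4.33 11.59  4.23]
turn [  0.11  -0.06 -89.98] shift [ 4.29 11.58 22.23]
```

Squared to 0.1° at x ≈ −2.5 mm. Next I'll turn the tool a quarter turn and go behind the tail.

Call:
{"name": "move_arm", "arguments": {
  "plan": [
    [0,0,-8.5,1,2.5,1,0.5],
    [0,0,-17,2,5,2,0.5],
    [0,0,-25.5,3,8,3,0.5],
    [0,0,-34,4,10,4,0.5],
    [0,0,-42.5,4.3,12,4.2,0.5]
  ]
}}

```text
time_s: 7.45
position: [0.5682, -0.1905, 0.1968]
tool_rot: [[0.762, 0.647, -0.004], [0.647, -0.762, 0.003], [-0.002, -0.005, -1.0]]
ft_force: [0.4, 0.9, 0.4]
grip_width: 0.0641
gripper_force: 0.0
```

Call:
{"name": "move_arm", "arguments": {
  "plan": [
    [0,0,-8.5,0,0,0,0.5],
    [0,0,-17,0,0,0,0.5],
    [0,0,-25.5,0,0,0,0.5],
    [0,0,-34,0,0,0,0.5],
    [0,0,-42,0,0,0,0.5]
  ]
}}

```text
time_s: 7.95
position: [0.5681, -0.1896, 0.1982]
tool_rot: [[0.133, 0.991, -0.003], [0.991, -0.133, 0.002], [0.001, -0.003, -1.0]]
ft_force: [0.3, -0.4, -0.5]
grip_width: 0.0644
gripper_force: 0.0
```

```bash
python3 -c "
from h import *
o=env.observe();print(o['position'],wl(o['position']),o['q'],o['grip_width'])
goto(lw(-1,-268,.12),-2.56)
goto(lw(-1,-268,.018),-2.56)"
```

```text
[ 0.56805122 -0.18955098  0.19820873] [  -1.86281011 -263.79772587] [-2.97708557e+01  2.81760190e+01  6.93135900e+01  4.97980464e-03
  8.26869227e+01 -2.21027442e+01] 0.06441219796646463
turn [-0.16 -0.08 -5.11] shift [-0.42  0.15  7.82]
turn [-0.16 -0.08 -5.11] shift [-0.43  0.17 18.02]
```

Call:
{"name": "move_arm", "arguments": {
  "plan": [
    [0,0,-5.1,-0.4,0.2,4,0.5],
    [0,0,-5.1,-0.4,0.2,8,0.5],
    [0,0,-5.1,-0.4,0.2,12,0.5],
    [0,0,-5.1,-0.4,0.2,15.5,0.5],
    [0,0,-5.1,-0.4,0.2,17.5,0.5]
  ]
}}

```text
time_s: 8.45
position: [0.5679, -0.1929, 0.0207]
tool_rot: [[0.051, 0.999, -0.006], [0.999, -0.051, 0.003], [0.003, -0.006, -1.0]]
ft_force: [0.3, -0.2, 0.1]
grip_width: 0.064
gripper_force: 0.0
```

```bash
python3 -c "
from look import *
o=env.observe();print(o['position'],wl(o['position']),o['ft_force'])
goto(lw(-1,-240,.018),-2.56)
look('w6',LANE,lw(-2,-130,0)[:2].tolist()+[-.0447],True)
"
```

```text
[ 0.5679 -0.1929  0.0207] [  -1.881  -267.1412] [ 0.3318 -0.239   0.1477]
turn [-0.35 -0.18 -0.35] shift [2.71 0.07 0.28]
[ 0.5679 -0.1929  0.0207]
rail_near 0 0
rail_far 0 0
case 0.75 58764.0
case [ 0.5742 -0.0548 -0.0484] 0.02015051804482937
REL (array([  -1.7213, -128.9228]), np.float64(-0.21260329885306253))
```

View pics/w6.png

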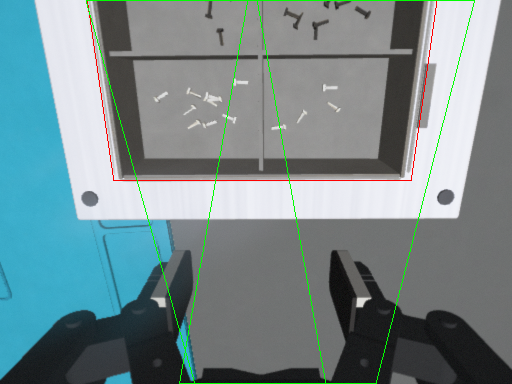

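The tool is centred on the case tail (fingers at cols 180 and 345, tail edge at cols 113–411, row 180). The green lines are only rails projected from out of view. Now pushing.

Call:
{"name": "move_arm", "arguments": {
  "plan": [
    [0,0,-0.3,1.5,0,0.1,0.5],
    [0,0,-0.3,2.7,0,0.1,0.5],
    [0,0,-0.3,3.4,0,0.1,0.5],
    [0,0,-0.3,4.1,0,0.1,0.5],
    [0,0,-0.3,5,0,0.1,0.5]
  ]
}}

```text
time_s: 9.15
position: [0.5735, -0.1443, 0.0247]
tool_rot: [[0.045, 0.999, 0.002], [0.999, -0.045, -0.002], [-0.002, 0.002, -1.0]]
ft_force: [-0.5, -5.0, 3.1]
grip_width: 0.0642
gripper_force: 2.4
```

Call:
{"name": "move_arm", "arguments": {
  "plan": [
    [0,0,0,1,0,0,0.5],
    [0,0,0,2,0,0,0.5],
    [0,0,0,3,0,0,0.5],
    [0,0,0,3.6,0,0,0.5],
    [0,0,0,4,0,0,0.5]
  ]
}}

```text
time_s: 9.65
position: [0.5748, -0.1036, 0.024]
tool_rot: [[0.045, 0.999, -0.0], [0.999, -0.045, -0.0], [-0.0, -0.0, -1.0]]
ft_force: [0.1, -5.4, 3.4]
grip_width: 0.0636
gripper_force: 2.4
```

```bash
cat > mid.py <<'E'
from look import *
y0=float(__import__('sys').argv[1])
o=env.observe();t=wl(o['position']);print(t,o['ft_force'])
P={'wrist':env.get_image('wrist'),'top':env.get_image('top')}
for n,p in P.items():
    m,q=mask('case',p)
    if m is None: print(n,'none');continue
    c,f=fit([(p,CASE,m)],lw(-1,t[1]+103,0)[:2].tolist()+[-.0447],.01);print(n,q,f,rel(c,LANE))
    im=p["color"][:,:,::-1].copy();save(p,f'm{n}{int(y0)}')
goto(lw(-1,y0,.019),-2.56)
E
python3 mid.py -150
```

```text
[   1.0423 -177.6524] [ 0.1333 -5.4497  3.4324]
wrist none
top none
turn [-0.09 -0.08 -0.04] shift [ 2.76 -0.16  0.45]
```

```bash
python3 -c "
import cv2,numpy as np
a=cv2.imread('pics/mwrist-150.png');b=cv2.imread('pics/mtop-150.png')[120:220,190:390]
b=cv2.resize(b,(512,256),interpolation=cv2.INTER_CUBIC);cv2.imwrite('pics/m1.png',cv2.resize(np.vstack([a,b]),(480,600)))"
```

```text
[ WARN:0@0.010] global loadsave.cpp:275 findDecoder imread_('pics/mwrist-150.png'): can't open/read file: check file path/integrity
[ WARN:0@0.010] global loadsave.cpp:275 findDecoder imread_('pics/mtop-150.png'): can't open/read file: check file path/integrity
Traceback (most recent call last):
TypeError: 'NoneType' object is not subscriptable
```

```bash
sed -i 's/^for n,p in P.items():/for n,p in P.items():\n    save(p,f"m{n}{int(y0)}")/' mid.py; python3 mid.py -150; python3 -c "
import cv2,numpy as np
a=cv2.imread('pics/mwrist-150.png');b=cv2.imread('pics/mtop-150.png')[120:220,190:390]
b=cv2.resize(b,(512,256),interpolation=cv2.INTER_CUBIC);cv2.imwrite('pics/m1.png',cv2.resize(np.vstack([a,b]),(480,600)))"
```

```text
[   0.5676 -177.6381] [-0.3428 -0.4393 -0.1615]
wrist 0.82 0.016506068408489227 (array([ -2.4938, -74.6551]), np.float64(0.5050073459011872))
top 0.84 0.2672310769557953 (array([ -1.2636, -71.9369]), np.float64(1.9491683468599368))
turn [-0.05 -0.03 -0.05] shift [ 2.82 -0.18  0.47]
```

View pics/m1.png

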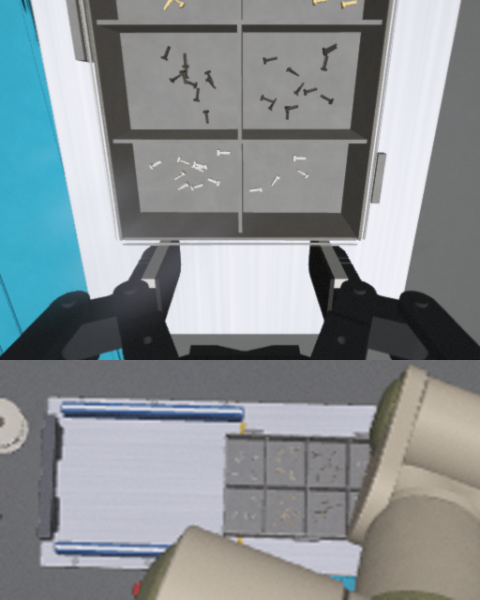

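The case nose is in the mouth with clearance on both sides (lower crop, rows 433–537, between the rails at about 418 and 543). Both fingers sit flat on the tail. I'll continue with a slight drift to +x.

Call:
{"name": "move_arm", "arguments": {
  "plan": [
    [0,0,0,1,0,0.1,0.5],
    [0,0,0,2,0.05,0.2,0.5],
    [0,0,0,3,0.1,0.2,0.5],
    [0,0,0,4,0.15,0.2,0.5],
    [0,0,0,5,0.2,0.2,0.5]
  ]
}}

```text
time_s: 10.55
position: [0.5791, -0.0534, 0.0221]
tool_rot: [[0.045, 0.999, 0.0], [0.999, -0.045, -0.0], [-0.0, 0.0, -1.0]]
ft_force: [-0.5, -3.8, 3.7]
grip_width: 0.0641
gripper_force: 2.2
```

```bash
python3 mid.py -80; python3 -c "
from look import *
print(wl([.5899,.269]))
l,c=look('w7',LANE,lw(-1,-22,0)[:2].tolist()+[-.0447],True);print(rel(c,LANE))"
```

```text
[   3.1332 -127.2539] [-0.5181 -3.756   3.7202]
wrist 0.59 0.02014605514705181 (array([ -0.0686, -25.0531]), np.float64(0.18442485586065685))
top 0.65 0.33757469058036804 (array([ 0.6703, -8.6348]), np.float64(-0.3856701622792828))
turn [-0.06 -0.05  0.  ] shift [ 4.74 -0.37  0.27]
[ -0.5263 195.2715]
[ 0.5787 -0.0535  0.0217]
rail_near 0 0
rail_far 0 0
case 0.78 81763.0
case [ 0.5805  0.0502 -0.0404] 0.019257640466094017
REL (array([ -0.1203, -23.6889]), np.float64(0.24395586911240222))
(array([ -0.1203, -23.6889]), np.float64(0.24395586911240222))
```

Call:
{"name": "move_arm", "arguments": {
  "plan": [
    [0,0,0,1,0,0,0.5],
    [0,0,0,2,0,0.1,0.5],
    [0,0,0,3,0,0.1,0.5],
    [0,0,0,4,0,0.1,0.5],
    [0,0,0,5,0,0.1,0.5]
  ]
}}

```text
time_s: 11.45
position: [0.5814, -0.0035, 0.0212]
tool_rot: [[0.045, 0.999, 0.0], [0.999, -0.045, -0.0], [-0.0, 0.0, -1.0]]
ft_force: [0.1, -3.3, 3.7]
grip_width: 0.0643
gripper_force: 2.2
```

```bash
python3 mid.py -20
```

```text
[  3.2039 -77.3372] [ 0.1114 -3.2818  3.6687]
wrist 0.74 0.025568528100848198 (array([-0.4317, 27.2835]), np.float64(0.6533743514873992))
top none
turn [-0.05 -0.04 -0.  ] shift [ 5.75 -0.38  0.17]
```

Call:
{"name": "move_arm", "arguments": {
  "plan": [
    [0,0,0,1,0,0,0.5],
    [0,0,0,2,0,0,0.5],
    [0,0,0,3,0,0,0.5],
    [0,0,0,4,0,0,0.5],
    [0,0,0,5,0,0,0.5]
  ]
}}

```text
time_s: 12.15
position: [0.5835, 0.0466, 0.0209]
tool_rot: [[0.045, 0.999, -0.0], [0.999, -0.045, 0.0], [0.0, -0.0, -1.0]]
ft_force: [0.9, -2.1, -2.2]
grip_width: 0.0644
gripper_force: 0.9
```

```bash
python3 mid.py 0
```

```text
[  3.041  -27.2189] [ 0.8526 -2.0539 -2.2058]
wrist 0.68 0.022762063890695572 (array([-0.1046, 77.199 ]), np.float64(0.5941839233664192))
top 0.8 0.5417081713676453 (array([ 0.8593, 80.4853]), np.float64(0.13025188811143976))
turn [ 0.02 -0.01 -0.  ] shift [ 2.78 -0.42  0.21]
```

View pics/mwrist0.png

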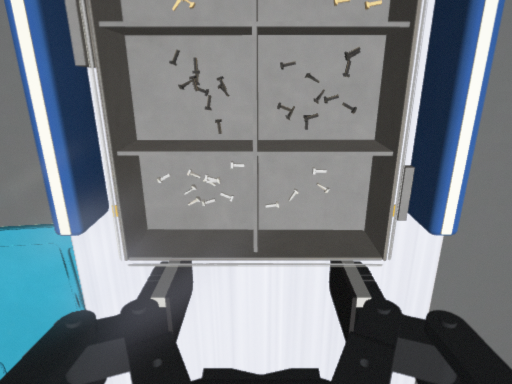

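The case is centred: the tail at cols 125–390 lies midway between rail ends at about cols 105 and 412. About 28 mm is left, so I'll go slowly.

Call:
{"name": "move_arm", "arguments": {
  "plan": [
    [0,0,0,0.7,0,0,0.5],
    [0,0,0,1.3,0,0,0.5],
    [0,0,0,1.8,0,0,0.5],
    [0,0,0,2.1,0,0,0.5],
    [0,0,0,2.3,0,0,0.5]
  ]
}}

```text
time_s: 12.85
position: [0.5847, 0.0687, 0.0211]
tool_rot: [[0.045, 0.999, 0.0], [0.999, -0.045, -0.0], [-0.0, 0.0, -1.0]]
ft_force: [-1.0, -3.1, 0.4]
grip_width: 0.0641
gripper_force: 1.7
```

Call:
{"name": "move_arm", "arguments": {
  "plan": [
    [0,0,0,0.2,0,0,0.5],
    [0,0,0,0.4,0,0,0.5]
  ]
}}

```text
time_s: 13.05
position: [0.5849, 0.0725, 0.0211]
tool_rot: [[0.045, 0.999, 0.0], [0.999, -0.045, -0.0], [-0.0, 0.0, -1.0]]
ft_force: [-0.0, -4.2, 1.6]
grip_width: 0.0642
gripper_force: 1.8
```

Call:
{"name": "move_arm", "arguments": {
  "plan": [
    [0,0,0,0.2,0,0,0.5],
    [0,0,0,0.3,0,0,0.5]
  ]
}}

```text
time_s: 13.25
position: [0.585, 0.0755, 0.0211]
tool_rot: [[0.045, 0.999, 0.0], [0.999, -0.045, -0.0], [-0.0, 0.0, -1.0]]
ft_force: [0.2, -4.0, 2.4]
grip_width: 0.0644
gripper_force: 1.9
```

Call:
{"name": "move_arm", "arguments": {
  "plan": [
    [0,0,0,0.2,0,0,0.5],
    [0,0,0,0.3,0,0,0.5]
  ]
}}

```text
time_s: 13.45
position: [0.5854, 0.0771, 0.0211]
tool_rot: [[0.045, 0.999, 0.0], [0.999, -0.045, -0.003], [-0.003, 0.0, -1.0]]
ft_force: [-0.2, -15.3, 2.0]
grip_width: 0.0641
gripper_force: 7.9
```

The force rose at the expected position, so the case is on the stop. I'll seat it briefly, then draw back.

Call:
{"name": "move_arm", "arguments": {
  "plan": [
    [0,0,0,0.1,0,0,0.5],
    [0,0,0,0.1,0,0,0.5]
  ]
}}

```text
time_s: 13.65
position: [0.5854, 0.0771, 0.0211]
tool_rot: [[0.045, 0.999, 0.0], [0.999, -0.045, -0.004], [-0.004, 0.0, -1.0]]
ft_force: [-1.4, -15.7, 3.0]
grip_width: 0.0641
gripper_force: 8.4
```

Call:
{"name": "move_arm", "arguments": {
  "plan": [
    [0,0,0,-0.6,0,0,0.5],
    [0,0,0,-2,0,0,0.5],
    [0,0,0,-5,0,0,0.5],
    [0,0,0,-8,0,-2,0.5],
    [0,0,0,-9,0,-6,0.5]
  ]
}}

```text
time_s: 14.15
position: [0.5794, -0.0127, 0.0791]
tool_rot: [[0.048, 0.999, -0.006], [0.999, -0.048, 0.002], [0.001, -0.006, -1.0]]
ft_force: [0.7, 0.3, 0.1]
grip_width: 0.0642
gripper_force: 0.0
```

Call:
{"name": "move_arm", "arguments": {
  "plan": [
    [0,0,0,0,0,-5,0.5],
    [0,0,0,0,0,-10,0.5],
    [0,0,0,2,0,-14,0.5],
    [0,0,0,4,0,-16,0.5],
    [0,0,0,4,0,-16,0.5]
  ]
}}

```text
time_s: 14.65
position: [0.5836, 0.031, 0.2441]
tool_rot: [[0.043, 0.999, 0.006], [0.999, -0.043, 0.0], [0.001, 0.006, -1.0]]
ft_force: [0.6, -1.7, -0.3]
grip_width: 0.0638
gripper_force: 0.0
```

```bash
python3 -c "
from look import *
l,c=look('w8',LANE,lw(-1,104,0)[:2].tolist()+[-.0447],True);print(rel(c,LANE),env.observe()['ft_force'])"
```

```text
[0.5836 0.031  0.2441]
rail_near 0.87 2220.0
rail_far 0.96 2151.0
case 0.91 12236.0
lane [ 0.5809  0.0749 -0.0479] 0.1852613389492035
case [ 0.5862  0.1799 -0.0443] 0.020722663030028343
REL (array([  0.1903, 105.2048]), np.float64(0.20644271803891878))
(array([ -0.273 , 106.1405]), np.float64(0.021832363512765074)) [ 0.3572 -0.1926  0.7652]
```

View pics/w8.png

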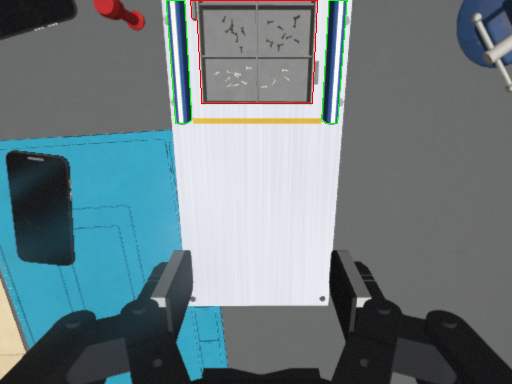

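The case stands square between the rails (tail at row 103, cols 202–313), with its origin at lane y ≈ 105 mm, which is on the stop. The tool is clear above it.

```bash
python3 -c "
from h import *
print(env.close_job())"
```

```text
the job is handed in; nothing more can be done
None
```

The case is pushed home against the end stop, with no sign of contact with either rail; the arm is drawn back clear above it and the job is handed in. My last measurement put the case about 0.2° off square and less than 1 mm off the centre line. The hand-in returned no verdict.

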